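Clear the setting bar, then hold the hidden bolt head against the hanging spanner

TASK

Lift the two-dot setting bar off the top of the bracket fixture and put it back in its own cradle, the one marked with two dots, lying fully home and let go. Then reach down into the narrow gap behind the bracket, take the hidden bolt head by its flats, turn it back until the drooping spanner on the nut stands level, and keep it from turning: finish while still gripping the head, with nothing else carrying the spanner. Leave the one-dot bar in its cradle.

Things in the scene. Friction and masses are not known exactly. Their poses are not given: they have to be found in the camera images.
- fixture: Fixed fixture; origin at the centre of its underside, z up. Base 90 (x) x 170 (y) x 8 mm. Two upright plates 160 mm long in y, tops at z 112 mm: backing plate at x -31..-25 mm, bracket at x +25..+29 mm; the 50 mm gap between is open above and at both y ends. Bolt at y 0, z 84 mm through the bracket: head in the gap, nut and spanner on the outer +x face; spanner reaches 190 mm to -y.
- bar2_mid (a point): Centre of the loose two-dot aluminium setting bar, 110 (x) x 24 (y) x 40 (z) mm, about 0.29 kg, two black dots near each end of its top. Starts lying across the tops of the two plates, over the gap, its x within 0.1 rad of the fixture's x.
- cradle1_seat (a point): One-dot cradle, built like cradle2 but with a seat of 116 x 22 mm; the one-dot bar lies in it. The three cradles stand side by side about 110 mm apart, in any order, each with its own small yaw.
- cradle2_seat (a point): Two-dot plywood cradle, fixed, the bar's own place: centre of its seat floor, 4 mm above the table, x along its length. Seat 116 x 30 mm, 3 mm clear all round the bar; walls 6 mm thick, 10 mm above the floor; the long walls cover only 27 mm at each end, the middle 62 mm is open for fingers. Low tag with two dots on the +x end. A seated bar's centre is 20 mm above this point, either way round.
- cradle3_seat (a point): Three-dot cradle, empty, seat 116 x 38 mm; too wide, not for this bar.
- bar1_mid (a point): Centre of the one-dot bar, 110 x 16 x 40 mm, lying in cradle1; leave it there.
- bolt_head: Hexagon head of the bolt, 24 mm across flats, 28 mm across corners, 16 mm thick, with a 3 mm washer between it and the bracket. Turns with nut and spanner. Origin on the bolt's axis at the bracket's inner face; x along the axis, as the fixture's x. One pair of flats is square to its y axis: upright at joint value 0.
- head_mid (a point): Centre of the bolt head, on the bolt's axis; axes as bolt_head (its roll is the bolt's turn, one pair of flats is square to its y). The head reaches 8 mm either way along x from here. 28 mm below the plates' top edges, 11 mm from the bracket's inner face, 39 mm from the backing plate.
- bolt (a joint): Turn of bolt, head, nut and spanner together about the fixture's +x axis, rad: 0 = spanner level, flats upright; positive = spanner tip lower. Range -0.25 to +0.25. The spanner's weight (0.1 to 0.3 N m) makes it rest at +0.25 and takes it back there when the head is let go.
- spanner: Steel spanner stuck on the nut at the bracket's outer face, rigid with the bolt; 190 mm long along its own -y, ring 38 mm across, 10 mm thick. Origin and x as bolt_head. Nothing may touch it at the end.
Not all that is in view belongs to the job. What is shaped like the part that bears bar2_mid but red is not meant.

How it is judged:
By the outcome, as a careful person would: the job done as asked, in the order asked, and still so for the second after the job is handed in, while the arm keeps its last pose, push and grip.
It also fails if it takes over 51 s, if anything falls off the work surface, if the arm or the gripper's body presses on something with over 40 N, if the wrist force passes 120 N, or if a joint passes its speed limit or range.

ROBOT

A 6-joint arm with a two-finger parallel gripper is mounted at the origin on the work surface. World frame = base frame: x ahead of the robot, y to its left, z up, the work surface at z = 0. Lengths are in m, angles in degrees, forces in N, time in s.
With the tool pointing down it reaches from about 0.4 to 0.825 m from the base axis. Payload 7 kg.
Tool frame: the origin (TCP) lies between the finger pads; the fingertips stand ctrl.nose_length ahead of it and the grasp point (between the pads) lies 2 mm behind it (ctrl.nose_length is the distance from the TCP to the fingertips, in m); z points along the fingers, y is the line along which they close (so a half turn about z gives the same grasp; the last joint's range is limited). The gripper opens to 88 mm and grips with 3 to 60 N. Pads are 19 mm wide; open, the fingers measure 130 mm over their backs; the gripper's body (78 mm by 193 mm) begins 47 mm behind the grasp point.
Start: joints at [-48.18, 20.546, 0.682, 0, -70.136, -16.507], TCP at [0.289, -0.61, 0.21] pointing down, gripper open.
Joint ranges: [-176.03, 176.03], [-82.01, 121.73], [-58.28, 71.71], [-173.87, 95.51], [-174.79, -0.11], [-173.66, 173.66]. Speed limits (degrees/s): [136.94, 136.94, 172.46, 180, 180, 180].

INTERFACE

Orientations are given as [roll, pitch, yaw] about the fixed x, y, z axes, in that order (R = Rz(yaw) Ry(pitch) Rx(roll)).
In Python, from plant import ctrl gives the robot as it stands.
- The arm moves only by the tool apply_moves, never from a script. Its argument "commands" is a list of rows, each a list of 3 entries, a list of its own where there are three numbers: the shift along the world's x, y, z in cm, then the turn about the world's z in rad, then the closure, from 0 (fully open) to 1 (shut). In form: [[[x, y, z], turn, jaw], ...]. A call has 1 to 20 rows; each row is the pose to reach, as a shift and turn from the pose commanded when the call began; what a row does not reach only later rows make up. A row lasts 1/12 s, in which the tool goes at most 41.7 mm and 7.16 degrees, less where a joint would pass 70% of its speed; a pose out of reach is approached as far as the arm can. A call with a gripper value outside its range is refused whole. The fingers move at their own pace and stop on an object; the grip force is fixed at half the most. Time passes only in rows, so rows that repeat a pose let the fingers close. It gives the time, the measured TCP pose, the force, the opening and the grip force at its end, in the units of the state.
- ctrl.get_obs(): the state, without advancing time (a new reading comes with each control period).
- ctrl.snapshot(name): name is "scene" or "side" or "wrist"; returns a dict with "img" (480x640x3 uint8, red, green, blue), "fx", "fy", "cx", "cy" (pixels), "dist_coeffs" ([k1, k2, p1, p2, k3] as OpenCV has them; the pictures are not rectified), "T" (4x4, takes a point from camera to world coordinates). Camera axes: x right, y up, looking along -z (the intrinsics and any distortion apply to the point x, -y, -z); pixel columns grow to the right and rows downward; lengths in m; the calibration is good to about 2 mm. A picture is of the moment at which its call begins. There is no depth.
- ctrl.close_job(): hands the job in; it is judged then, once.
Trained networks look in a picture, given as the dict that the camera call returned (one of the last four; its "shot" number tells which), for a name from the list of things; names that differ only in an ending like _2 or _b are one class to them, and where a whole thing is asked for, a point or a joint stands for the part that bears it (a point fixed in the world has none). Each returns a list of dicts, best first, with "score" (0 to 1); they miss things now and then, are a little off and sometimes report something else, mostly with a low value. They report only what shows in the picture. A call takes as long as a camera call. They do not tell look-alikes from the thing itself.
- ctrl.search_frame(picture, target): "at" ([column, row] in pixels, amid what is visible of it).
- ctrl.spot_point(picture, target): "at" ([column, row] in pixels: a listed point, or the origin of a listed thing).
The state is a dict: "clock": time; "joint_pos": joint angles; "qvel": joint speeds; "tau": joint torques, N m; "tool_pos": TCP position; "orientation": TCP orientation; "force": force on the tool from outside, world axes, zero at the start; "moment": the same for the moment, N m; "opening": finger opening in m; "gripper_force": force on a finger pad.
Only numpy, scipy, OpenCV 4.12 (cv2) and the standard library are available. Lean on these libraries where they do the work, as an engineer would, in place of code of your own. Each camera call takes 0.05 s, during which the arm holds its last target. There are 200 camera calls.

## Working session

There is one attempt and no reset: what is moved stays moved. The work goes in short steps, Python scripts to look and compute and a tool call to move; the robot and the scene stay as the last step left them, time stands still between calls to the robot, and variables do not carry over. Pictures are saved under pics/ and viewed, at most 10 in all, crops included, and the job is handed in when it is done.

Besides the shell and the picture viewer there is one more tool, called after ">>>" as name(argument=value, ...) on one line, values as JSON. apply_moves: Moves the arm, as the interface text tells. Its arguments: {"type":"object","properties":{"commands":{"type":"array"}},"required":["commands"]}

```bash
mkdir -p pics; ls; cat > h.py <<'E'
import numpy as np, cv2
from plant import ctrl
def ray(s,p):
    K=np.array([[s['fx'],0,s['cx']],[0,s['fy'],s['cy']],[0,0,1.]])
    u=cv2.undistortPoints(np.array([[p]],float),K,np.array(s['dist_coeffs'],float))[0,0]
    T=np.array(s['T']); d=T[:3,:3]@np.array([u[0],-u[1],-1.]); return T[:3,3],d
def atz(s,p,z):
    o,d=ray(s,p); return o+d*(z-o[2])/d[2]
def proj(s,P):
    T=np.array(s['T']); c=(np.asarray(P,float).reshape(-1,3)-T[:3,3])@T[:3,:3]; c=c*[1,-1,-1]
    K=np.array([[s['fx'],0,s['cx']],[0,s['fy'],s['cy']],[0,0,1.]])
    return cv2.projectPoints(c,np.zeros(3),np.zeros(3),K,np.array(s['dist_coeffs'],float))[0][:,0]
def tri(rs):
    A=0;b=0
    for o,d in rs:
        d=d/np.linalg.norm(d);M=np.eye(3)-np.outer(d,d);A=A+M;b=b+M@o
    return np.linalg.solve(A,b)
def save(s,n): cv2.imwrite('pics/'+n,s['img'][:,:,::-1])
E
python3 - <<'E'
from h import *
np.set_printoptions(precision=4,suppress=True)
print(ctrl.nose_length, ctrl.get_obs())
S={}
for n in ['scene','side']:
    s=ctrl.snapshot(n);S[n]=s;save(s,n+'0.png');print(n,np.array(s['T']).tolist(),s['fx'],s['shot'])
    for t in ['fixture','bar2_mid','cradle1_seat','cradle2_seat','cradle3_seat','bar1_mid','bolt_head','head_mid','spanner']:
        print(t,[(np.round(r['at'],1).tolist(),round(r['score'],2)) for r in ctrl.spot_point(s,t)[:3]])
E
```

```text
pics
0.017 {'clock': 0.0, 'joint_pos': array([-48.1788,  20.5901,   0.6337,  -0.0195, -70.1361, -16.5076]), 'qvel': array([-0.0641, -0.0522, -0.0022,  0.0568, -0.033 ,  0.0858]), 'tau': array([  0.0007, -58.2713,  29.3076,   6.9973,   0.0074,  -0.0002]), 'tool_pos': array([ 0.2884, -0.6097,  0.2094]), 'orientation': array([ 179.9062,   -0.0087, -154.6931]), 'force': array([ 0.7147, -0.0717, -1.0049]), 'moment': array([-0.0168, -0.0082,  0.0237]), 'gripper_force': 0.0, 'opening': 0.08742296026385059}
scene [[-0.714501563609623, -0.48837480007681255, 0.5009766164696087, 1.129460298144684], [0.699612414470968, -0.5043422320370524, 0.5061436382115129, 0.5778208524681344], [0.005475866826954646, 0.7121298811549882, 0.7020263864333564, 1.0075833680327058], [0.0, 0.0, 0.0, 1.0]] 545.9185156650375 1
fixture [([283.9, 265.0], 0.56)]
bar2_mid [([373.7, 258.9], 0.92), ([283.0, 181.6], 0.9), ([280.7, 222.9], 0.85)]
cradle1_seat [([375.8, 320.9], 0.68)]
cradle2_seat [([446.7, 395.1], 0.9)]
cradle3_seat [([412.1, 354.5], 0.94)]
bar1_mid [([379.2, 317.0], 0.97)]
bolt_head []
head_mid []
spanner [([276.6, 247.6], 0.75)]
side [[-0.7489549939782187, 0.3971927471362852, -0.5303813143554524, -0.18199945498209535], [-0.6625531433602644, -0.4603417346526626, 0.5908543133128594, 0.6632373184655193], [-0.009473606415690098, 0.7939290956749908, 0.6079365442397521, 0.8808775526246708], [0.0, 0.0, 0.0, 1.0]] 538.3897996942029 2
fixture [([161.0, 367.2], 0.26)]
bar2_mid [([336.1, 307.3], 0.95), ([326.8, 208.5], 0.87), ([377.5, 211.1], 0.56)]
cradle1_seat [([249.8, 316.0], 0.69)]
cradle2_seat [([162.1, 366.7], 0.79), ([254.6, 316.1], 0.62)]
cradle3_seat [([213.6, 346.0], 0.89), ([326.2, 210.9], 0.5)]
bar1_mid [([253.3, 312.2], 0.7)]
bolt_head [([312.2, 225.0], 0.49)]
head_mid [([316.5, 227.4], 0.6)]
spanner []
```

View pics/scene0.png

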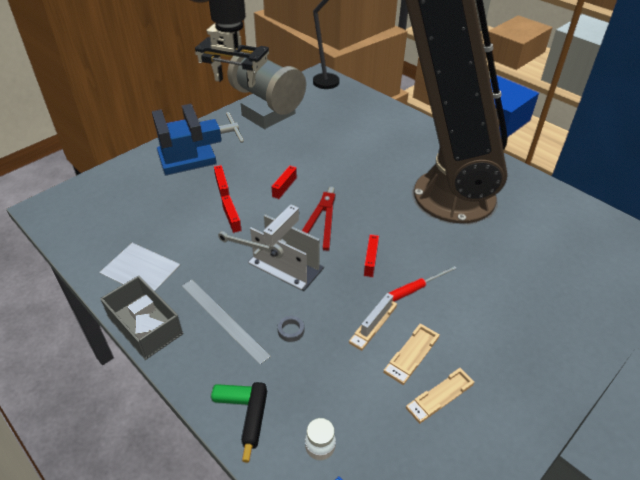

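View pics/side0.png

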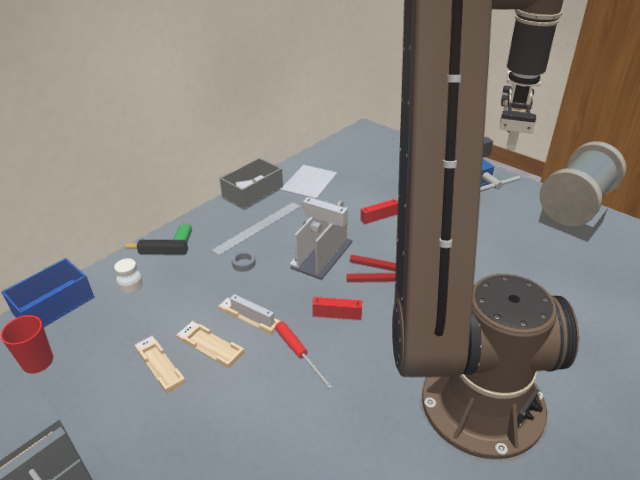

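The scene shows the grey bar on the fixture at (281,221); in the side view it is at (326,210). The other bar2 hits, at (373,257), (284,181), (221,180) and (231,213), are red look-alikes, so the grey one on the plates is the one meant. The cradles are at (375,320) holding the one-dot bar, (412,354) and (441,395). Next I'll enlarge the tags to confirm which is which.

```bash
python3 - <<'E'
from h import *
np.set_printoptions(precision=4,suppress=True)
a=ctrl.snapshot('scene');b=ctrl.snapshot('side')
c=cv2.resize(a['img'][285:430,340:485],(560,560),interpolation=cv2.INTER_CUBIC)
d=cv2.resize(a['img'][195:295,210:335],None,fx=1.92*1,fy=1.92,interpolation=cv2.INTER_CUBIC)
out=np.zeros((560,800,3),np.uint8);out[:,:560]=c;out[:192,560:]=d
save({'img':out},'crop1.png')
for n,p,q,z in [('bar2',(280.7,222.9),(326.8,208.5),.132),('c1',(375.8,320.9),(249.8,316),.004),('c2',(446.7,395.1),(162.1,366.7),.004),('c3',(412.1,354.5),(213.6,346),.004)]:
    print(n,tri([ray(a,p),ray(b,q)]),atz(a,p,z),atz(b,q,z))
E
```

```text
bar2 [ 0.5255 -0.1495  0.1377] [ 0.5229 -0.1513  0.132 ] [ 0.5321 -0.1592  0.132 ]
c1 [0.5014 0.1401 0.01  ] [0.4979 0.1382 0.004 ] [0.5063 0.1358 0.004 ]
c2 [0.5351 0.3593 0.0042] [0.5363 0.3646 0.004 ] [0.5359 0.3537 0.004 ]
c3 [ 0.5042  0.2472 -0.0032] [0.5098 0.2531 0.004 ] [0.4992 0.247  0.004 ]
```

View pics/crop1.png

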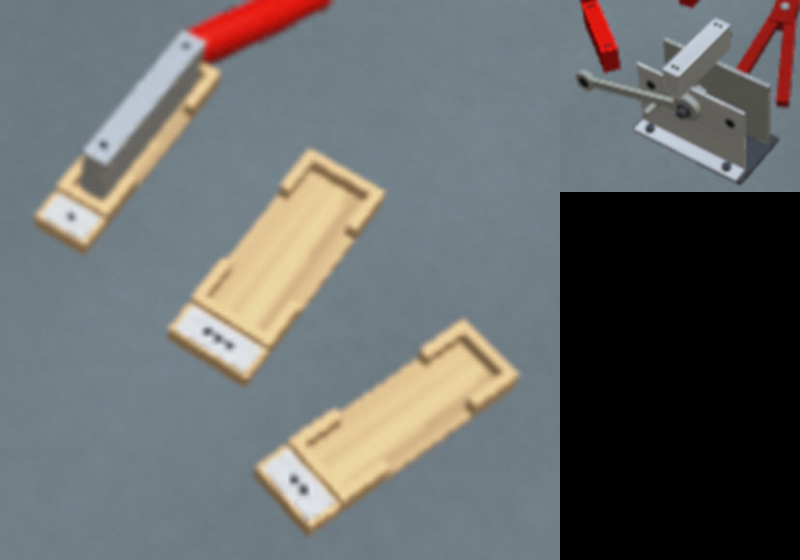

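The crop confirms it: the rightmost cradle (446,395) has two dots, the middle one has three, and the bar on the fixture has two dots on each end. Moving above the bar.

>>> apply_moves(commands=[[[2,3,3],0,0],[[4,7,5],0,0],[[5.5,10.5,7],0,0],[[7,14,9],0,0],[[9,17.5,10],0,0],[[10.5,21,10],0,0],[[12.5,24.5,10],0,0],[[14.5,28,10],0,0],[[16,31.5,10],0,0],[[18,35,10],0,0],[[20,38.5,10],0,0],[[21.5,42,10],0,0],[[22.5,44.5,10],0,0],[[23,46,10],0,0],[[23,46,10],0,0],[[23,46,10],0,0]])

```text
clock: 2.43
tool_pos: [0.5188, -0.1493, 0.3104]
orientation: [-180.0, -0.0, -154.6]
force: [0.2, 0.1, 0.1]
opening: 0.0874
gripper_force: 0.0
```

```bash
python3 - <<'E'
from h import *
np.set_printoptions(precision=4,suppress=True)
s=ctrl.snapshot('wrist');save(s,'w1.png');print(np.array(s['T']),s['fx'],ctrl.get_obs()['orientation'])
for t in ['fixture','bar2_mid','head_mid','spanner']:
    print(t,[(np.round(r['at'],1).tolist(),round(r['score'],2),atz(s,r['at'],.132)) for r in ctrl.spot_point(s,t)[:3]])
E
```

```text
[[-0.4295 -0.8735 -0.2292  0.4584]
 [ 0.9031 -0.4155 -0.1087 -0.1789]
 [-0.0003 -0.2537  0.9673  0.4853]
 [ 0.      0.      0.      1.    ]] 420.4933239064244 [-179.9945   -0.001  -154.6347]
fixture [([325.8, 205.4], 0.75, array([ 0.5113, -0.1466,  0.132 ]))]
bar2_mid [([318.0, 225.1], 0.84, array([ 0.5296, -0.1452,  0.132 ])), ([507.7, 125.0], 0.64, array([ 0.3887, -0.0421,  0.132 ]))]
head_mid [([320.0, 234.4], 0.64, array([ 0.5363, -0.1401,  0.132 ]))]
spanner []
```

View pics/w1.png

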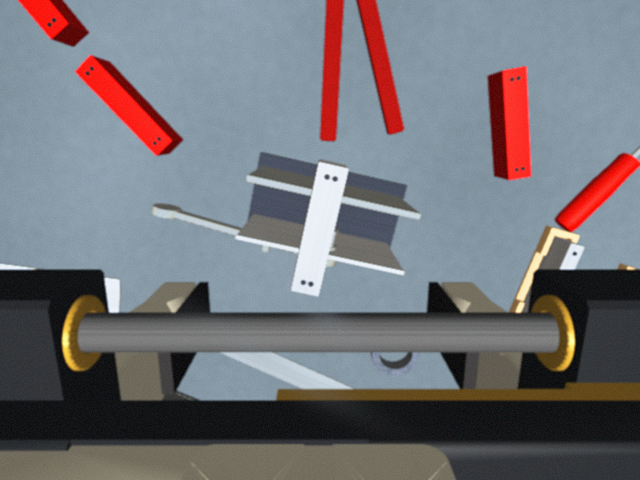

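The wrist view shows the bar running from (333,164) to (306,293), the bracket top from (237,237) to (403,272), the backing top from (248,178) to (420,216), and the spanner to the left. Computing poses.

```bash
python3 - <<'E'
from h import *
np.set_printoptions(precision=4,suppress=True)
s=ctrl.snapshot('wrist');im=s['img'];
m=((im.min(2)>205)).astype(np.uint8);m[:150]=0;m[305:]=0;m[:,:280]=0;m[:,360:]=0
n,l,st,_=cv2.connectedComponentsWithStats(m);k=1+st[1:,4].argmax()
pts=np.argwhere(l==k)[:,::-1].astype(float)
w=np.array([atz(s,p,.152)[:2] for p in pts],np.float32)
print(len(pts),st[k]);r=cv2.minAreaRect(w);print('bar',r)
for nm,p,q in [('backing',(248,178),(420,216)),('bracket',(237,237),(403,272))]:
    P,Q=atz(s,p,.112),atz(s,q,.112);d=Q-P;print(nm,P,Q,np.linalg.norm(d),np.degrees(np.arctan2(d[1],d[0]))-90,(P+Q)/2)
g=cv2.cvtColor(im,7)
for x in (280,360): print(x,list(enumerate(g[175:270,x].tolist(),175)))
E
```

```text
3721 [ 294  164   66  133 3721]
bar ((0.5273603796958923, -0.13213449716567993), (0.10926345735788345, 0.04962190240621567), 12.914422988891602)
backing [ 0.521  -0.2192  0.112 ] [ 0.4862 -0.0653  0.112 ] 0.15777857746012908 12.733443237195843 [ 0.5036 -0.1422  0.112 ]
bracket [ 0.5749 -0.2074  0.112 ] [ 0.5399 -0.0539  0.112 ] 0.1574244021580905 12.849155924633834 [ 0.5574 -0.1307  0.112 ]
280 [(175, 88), (176, 87), (177, 88), (178, 89), (179, 87), (180, 86), (181, 86), (182, 104), (183, 155), (184, 197), (185, 208), (186, 214), (187, 210), (188, 211), (189, 199), (190, 146), (191, 90), (192, 82), (193, 80), (194, 82), (195, 80), (196, 80), (197, 81), (198, 81), (199, 82), (200, 85), (201, 82), (202, 82), (203, 73), (204, 81), (205, 83), (206, 84), (207, 80), (208, 79), (209, 82), (210, 80), (211, 81), (212, 83), (213, 81), (214, 83), (215, 78), (216, 78), (217, 78), (218, 77), (219, 83), (220, 94), (221, 109), (222, 111), (223, 107), (224, 108), (225, 111), (226, 109), (227, 108), (228, 110), (229, 107), (230, 111), (231, 108), (232, 111), (233, 104), (234, 113), (235, 110), (236, 
[... 793 characters left out ...]
09, 87), (210, 79), (211, 80), (212, 82), (213, 80), (214, 78), (215, 81), (216, 85), (217, 84), (218, 76), (219, 81), (220, 76), (221, 83), (222, 82), (223, 80), (224, 81), (225, 81), (226, 79), (227, 81), (228, 82), (229, 87), (230, 81), (231, 84), (232, 82), (233, 81), (234, 80), (235, 84), (236, 85), (237, 88), (238, 105), (239, 111), (240, 110), (241, 112), (242, 115), (243, 112), (244, 111), (245, 109), (246, 110), (247, 112), (248, 113), (249, 110), (250, 106), (251, 102), (252, 111), (253, 112), (254, 106), (255, 114), (256, 107), (257, 106), (258, 114), (259, 105), (260, 111), (261, 124), (262, 172), (263, 228), (264, 243), (265, 239), (266, 210), (267, 173), (268, 152), (269, 147)]
```

```bash
python3 - <<'E'
from h import *
np.set_printoptions(precision=4,suppress=True)
s=ctrl.snapshot('wrist');im=s['img']
m=((im.min(2)>205)).astype(np.uint8)
m[:150]=0;m[305:]=0;m[:,:280]=0;m[:,360:]=0
m=cv2.morphologyEx(m,cv2.MORPH_OPEN,np.ones((11,11),np.uint8))
pts=np.argwhere(m)[:,::-1].astype(float)
r=cv2.minAreaRect(np.array([atz(s,p,.152)[:2] for p in pts],np.float32));print('bar',r)
C=np.array([atz(s,p,.152) for p in [(319,161),(348,167),(292,291),(320,296)]]);print(C.mean(0))
d=C[2]+C[3]-C[0]-C[1];print(np.degrees(np.arctan2(d[1],d[0])),np.linalg.norm(d)/2)
for t in ['bar2_mid','head_mid']: print(ctrl.search_frame(s,t)[:2])
E
```

```text
bar ((0.5306652784347534, -0.14425471425056458), (0.08645398914813995, 0.0238658394664526), 13.052372932434082)
[ 0.5294 -0.1457  0.152 ]
13.603344714305912 0.11055863154551529
[{'at': [130.3, 108.1], 'score': 0.82}, {'at': [57.2, 17.0], 'score': 0.77}]
[{'at': [336.5, 240.1], 'score': 0.49}]
```

>>> apply_moves(commands=[[[1,0.4,0],-0.11,0],[[1,0.4,-3],-0.21,0],[[1,0.4,-7],-0.21,0],[[1,0.4,-11],-0.21,0],[[1,0.4,-14],-0.21,0],[[1,0.4,-16],-0.21,0],[[1,0.4,-17.1],-0.21,0],[[1,0.4,-17.1],-0.21,0.5],[[1,0.4,-17.1],-0.21,1],[[1,0.4,-17.1],-0.21,1],[[1,0.4,-17.1],-0.21,1],[[1,0.4,-17.1],-0.21,1],[[1,0.4,-17.1],-0.21,1],[[1,0.4,-17.1],-0.21,1],[[1,0.4,-17.1],-0.21,1],[[1,0.4,-17.1],-0.21,1]])

```text
clock: 4.22
tool_pos: [0.5286, -0.1462, 0.1395]
orientation: [-180.0, 0.0, -166.7]
force: [0.2, -0.4, -0.1]
opening: 0.0331
gripper_force: 0.0
```

>>> apply_moves(commands=[[[0,0,0],0,1],[[0,0,0],0,1],[[0,0,0],0,1],[[0,0,0],0,1],[[0,0,0.5],0,1],[[0,0,2],0,1],[[0,0,4],0,1],[[0,0,7],0,1],[[0,0,10],0,1]])

```text
clock: 4.97
tool_pos: [0.528, -0.1462, 0.2403]
orientation: [180.0, -0.1, -166.7]
force: [0.9, 0.6, -0.2]
opening: 0.0004
gripper_force: 0.0
```

```bash
python3 - <<'E'
from h import *
np.set_printoptions(precision=4,suppress=True)
s=ctrl.snapshot('wrist');a=ctrl.snapshot('scene');b=ctrl.snapshot('side')
out=np.zeros((480,800,3),np.uint8);out[:,:480]=s['img'][:,80:560]
out[:240,480:]=cv2.resize(a['img'][190:290,210:343],(320,240),interpolation=cv2.INTER_CUBIC)
out[240:,480:]=cv2.resize(b['img'][180:280,270:403],(320,240),interpolation=cv2.INTER_CUBIC)
save({'img':out},'miss.png')
E
```

```text
(no output)
```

View pics/miss.png

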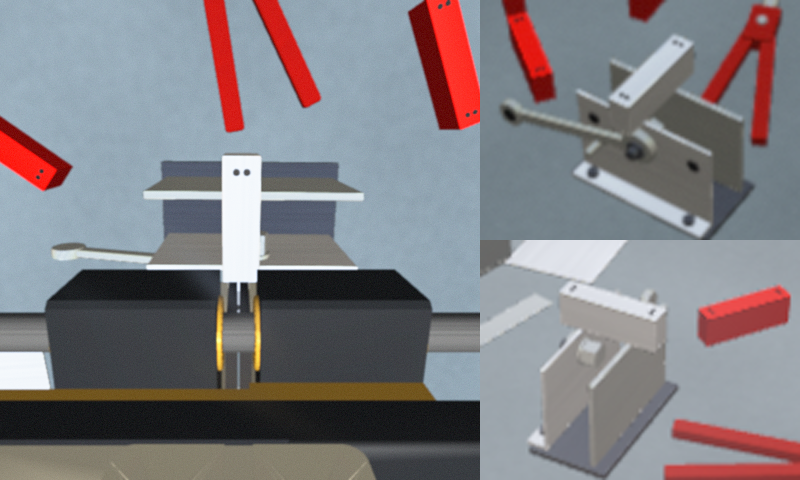

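```bash
python3 - <<'E'
from h import *
np.set_printoptions(precision=4,suppress=True)
o=ctrl.get_obs();t=o['tool_pos'];s=ctrl.snapshot('wrist')
a=ctrl.snapshot('scene');b=ctrl.snapshot('side')
for z in [.045,0,-.017]: 
  P=t+[0,0,z]; print(z,proj(s,P),proj(a,P),proj(b,P))
bar=[.5294,-.1455,.152];print('bar top',proj(s,bar),proj(a,bar),proj(b,bar))
for n,S in (('s',s),('a',a),('b',b)): print(n,[(np.round(r['at'],1).tolist(),round(r['score'],2)) for r in ctrl.spot_point(S,'bar2_mid')[:4]])
# estimate bar height: top corners in wrist s now
C=np.array([atz(s,p,.152) for p in [(302,155),(340,155)]]);print(C,np.linalg.norm(C[1]-C[0]))
E
```

```text
0.045 [[319.8727 335.6381]] [[276.964  172.5276]] [[323.6288 154.6301]]
0 [[319.5925 287.156 ]] [[277.8439 188.7974]] [[323.7312 171.8251]]
-0.017 [[319.5179 274.2549]] [[278.1654 194.7276]] [[323.7686 178.1324]]
bar top [[320.7115 235.5659]] [[279.9382 219.1096]] [[323.9279 204.5083]]
s [([526.2, 58.6], 0.91), ([85.4, 138.4], 0.76), ([320.2, 229.3], 0.71)]
a [([219.3, 181.4], 0.71), ([373.4, 257.2], 0.66), ([280.4, 183.3], 0.61), ([229.8, 211.8], 0.57)]
b [([324.7, 210.6], 0.72), ([378.0, 211.0], 0.65), ([427.0, 201.7], 0.65), ([335.8, 306.6], 0.61)]
[[ 0.482  -0.1687  0.152 ]
 [ 0.4766 -0.1458  0.152 ]] 0.023507646830915406
```

```bash
python3 - <<'E'
from h import *
a=ctrl.snapshot('scene');b=ctrl.snapshot('side')
out=np.zeros((480,800,3),np.uint8)
out[:,:400]=cv2.resize(a['img'][150:294,220:340],(400,480),interpolation=cv2.INTER_CUBIC)
out[:,400:]=cv2.resize(b['img'][120:264,270:390],(400,480),interpolation=cv2.INTER_CUBIC)
save({'img':out},'miss2.png')
E
```

```text
(no output)
```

View pics/miss2.png

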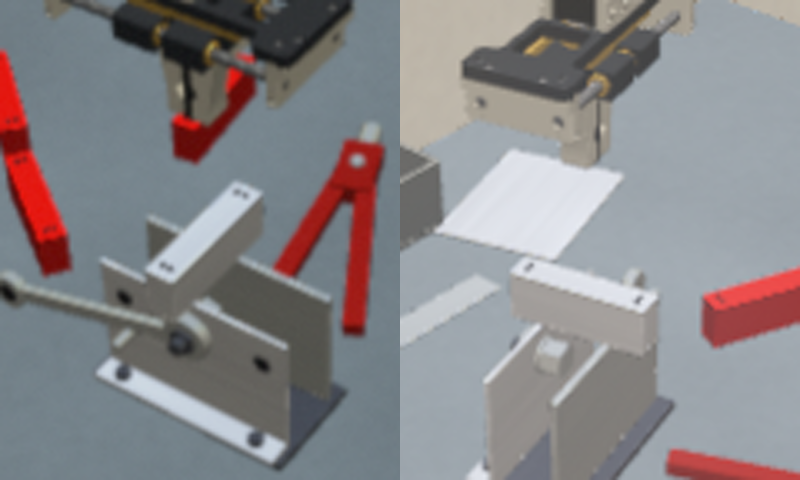

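The wrist, scene and side views agree on where the bar is, and it hasn't moved. The closed fingertips at scene (279,186) and side (325,169) look higher than the reported pose implies. Triangulating them.

```bash
python3 - <<'E'
from h import *
np.set_printoptions(precision=4,suppress=True)
a=ctrl.snapshot('scene');b=ctrl.snapshot('side');t=ctrl.get_obs()['tool_pos']
print(t, tri([ray(a,(278,187)),ray(b,(324.5,169.5))]))
P=t+[0,0,-.017];print(proj(a,P+[[0,0,0],[0,0,.02]]),proj(b,P+[[0,0,0],[0,0,.02]]))
print(tri([ray(a,(281.5,219.6)),ray(b,(325,204.9))]),'bar top')
# column profile below tip
for S,u,v in((a,278,180),(b,325,160)): print(S['img'][v:v+26,u].tolist())
E
```

```text
[ 0.5284 -0.1462  0.2389] [ 0.5291 -0.1471  0.2477]
[[278.8189 195.6487]
 [278.4486 188.6895]] [[324.2847 179.7073]
 [324.2456 172.2983]]
[ 0.5263 -0.1446  0.1511] bar top
[[94, 91, 79], [102, 98, 86], [103, 98, 86], [103, 98, 86], [102, 97, 86], [105, 86, 74], [171, 55, 48], [219, 28, 22], [184, 17, 11], [120, 16, 13], [101, 15, 11], [98, 9, 7], [99, 11, 6], [98, 10, 6], [98, 8, 6], [101, 11, 6], [101, 10, 9], [102, 16, 17], [108, 48, 51], [117, 101, 108], [121, 132, 141], [120, 134, 141], [119, 133, 142], [121, 135, 143], [121, 136, 144], [120, 133, 141]]
[[153, 147, 137], [149, 143, 133], [152, 146, 136], [152, 146, 136], [155, 149, 139], [156, 150, 140], [160, 153, 143], [163, 156, 145], [165, 159, 148], [162, 156, 146], [184, 184, 188], [221, 224, 232], [221, 224, 231], [221, 224, 231], [222, 225, 232], [222, 225, 232], [223, 225, 233], [223, 226, 233], [223, 226, 234], [224, 227, 234], [225, 228, 235], [226, 229, 236], [225, 229, 236], [226, 229, 236], [226, 230, 237], [227, 229, 236]]
```

The camera puts the fingertips about 25 mm higher than reported (tip z ≈ reported TCP + 8 mm). The fingers therefore only brushed the bar's top. I'll open and go deeper, to a reported z of about 0.113.

>>> apply_moves(commands=[[[0,0,0],0,0],[[0,0,0],0,0],[[0,0,-2],0,0],[[0,0.1,-4],0,0],[[0,0.1,-5],0,0],[[0,0.1,-6],0,0],[[0,0.1,-7],0,0],[[0,0.1,-9],0,0],[[0,0.1,-11],0,0],[[0,0.1,-12.6],0,0],[[0,0.1,-12.6],0,0],[[0,0.1,-12.6],0,1],[[0,0.1,-12.6],0,1],[[0,0.1,-12.6],0,1],[[0,0.1,-12.6],0,1],[[0,0.1,-12.6],0,1],[[0,0.1,-12.6],0,1],[[0,0.1,-12.6],0,1],[[0,0.1,-12.6],0,1],[[0,0.1,-12.6],0,1]])

```text
clock: 7.28
tool_pos: [0.5286, -0.1451, 0.1135]
orientation: [180.0, 0.0, -166.7]
force: [-0.0, 0.8, 1.6]
opening: 0.0242
gripper_force: 30.0
```

>>> apply_moves(commands=[[[0,0,0],0,1],[[0,0,0],0,1],[[0,0,0],0,1],[[0,0,0],0,1]])

```text
clock: 7.62
tool_pos: [0.5286, -0.1451, 0.1135]
orientation: [-180.0, 0.0, -166.7]
force: [-0.6, 0.6, 2.8]
opening: 0.0234
gripper_force: 30.0
```

Gripped at 24 mm. Lifting and moving towards the two-dot cradle.

>>> apply_moves(commands=[[[0,0,1],0,1],[[0,0,3],0,1],[[0,0,6],0,1],[[0,0,10],0,1],[[0,3,12],-0.05,1],[[0,7,13],-0.1,1],[[0,11,14],-0.15,1],[[0,15,14],-0.2,1],[[0,19,14],-0.23,1],[[0,23,14],-0.23,1],[[0,27,14],-0.23,1],[[0,31,14],-0.23,1],[[0,35,14],-0.23,1],[[0.5,39,14],-0.23,1],[[0.5,43,14],-0.23,1],[[0.5,46.5,14],-0.23,1],[[0.5,49,14],-0.23,1],[[0.5,50,14],-0.23,1],[[0.5,50,14],-0.23,1],[[0.5,50,14],-0.23,1]])

```text
clock: 9.28
tool_pos: [0.5331, 0.3547, 0.2528]
orientation: [-179.9, -0.1, -179.9]
force: [0.2, 0.6, -2.8]
opening: 0.0238
gripper_force: 30.0
```

```bash
python3 - <<'E'
from h import *
np.set_printoptions(precision=4,suppress=True)
s=ctrl.snapshot('wrist');o=ctrl.get_obs();t=o['tool_pos']
for n in ['cradle2_seat','bar2_mid']: print(n,[(np.round(r['at'],1).tolist(),round(r['score'],2),atz(s,r['at'],.004)) for r in ctrl.spot_point(s,n)[:3]])
a=ctrl.snapshot('scene');b=ctrl.snapshot('side')
A=ctrl.spot_point(a,'cradle2_seat');B=ctrl.spot_point(b,'cradle2_seat');print(A[:2],B[:2])
print(proj(a,t),proj(b,t),t,o['orientation'])
out=np.zeros((600,800,3),np.uint8)
out[:480,:640]=s['img']
out[:,640:]=cv2.resize(a['img'][280:430,400:440+0],(160,600),interpolation=cv2.INTER_CUBIC)
out[:,480:]=cv2.resize(a['img'][255:437,390:487],(320,600),interpolation=cv2.INTER_CUBIC)
out[:480,:480]=s['img'][:,80:560]
save({'img':out},'cr.png')
E
```

```text
cradle2_seat []
bar2_mid [([317.9, 311.1], 0.61, array([0.6562, 0.3541, 0.004 ]))]
[{'at': [444.1, 394.5], 'score': 0.95}] [{'at': [161.0, 367.0], 'score': 0.63}]
[[468.2602 316.8867]] [[135.8803 276.808 ]] [0.5333 0.354  0.2531] [-179.9522   -0.0452 -179.9012]
```

View pics/cr.png

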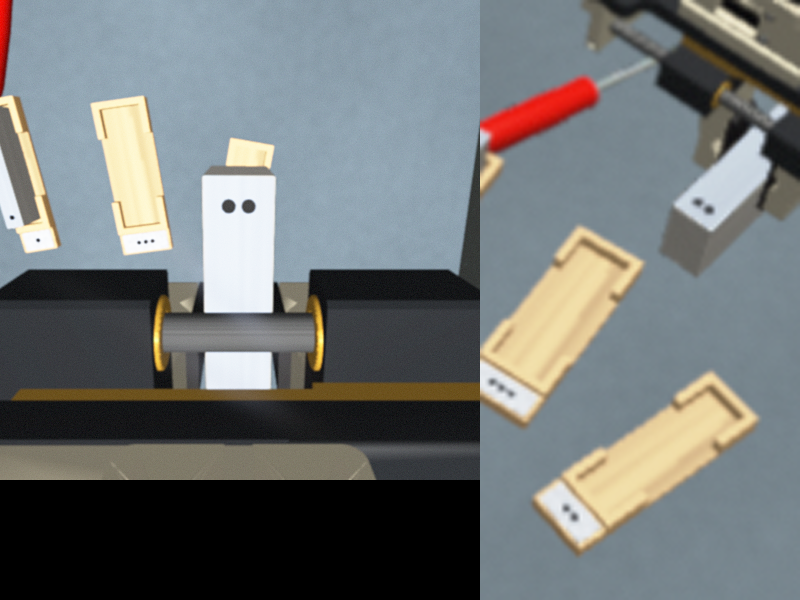

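The wrist view shows the held bar hiding the two-dot cradle; only its far end shows at (330,150). The scene view shows the cradle empty and clear. I'll sidestep for a clear wrist view.

>>> apply_moves(commands=[[[0,-4,1],0,1],[[-2,-8,2],0,1],[[-2,-9,2],0,1],[[-2,-9,2],0,1],[[-2,-9,2],0,1]])

```text
clock: 10.05
tool_pos: [0.5137, 0.2638, 0.2745]
orientation: [179.9, 0.1, -180.0]
force: [0.3, 0.3, -2.6]
opening: 0.024
gripper_force: 30.0
```

```bash
python3 - <<'E'
from h import *
np.set_printoptions(precision=4,suppress=True)
s=ctrl.snapshot('wrist');save(s,'cr2.png');print(ctrl.get_obs()['tool_pos'])
for n in ['cradle2_seat','cradle3_seat']: print(n,[(np.round(r['at'],1).tolist(),round(r['score'],2),atz(s,r['at'],.004)) for r in ctrl.spot_point(s,n)[:3]])
im=s['img'].astype(int)
m=((im[:,:,0]-im[:,:,2])>35)&(im[:,:,0]>150);m=m.astype(np.uint8);m[275:]=0
n,l,st,c=cv2.connectedComponentsWithStats(m)
for k in range(1,n):
    if st[k,4]>800:
        w=np.array([atz(s,p,.014)[:2] for p in np.argwhere(l==k)[:,::-1].astype(float)],np.float32)
        print(st[k],cv2.minAreaRect(w))
E
```

```text
[0.5137 0.2645 0.274 ]
cradle2_seat [([404.1, 219.1], 0.89, array([0.5398, 0.3568, 0.004 ]))]
cradle3_seat []
[   0    0   77   98 2780] ((0.37088674306869507, -0.007678348571062088), (0.09375295788049698, 0.02685145102441311), 35.08977508544922)
[ 160    5   72  260 4690] ((0.46078628301620483, 0.1359732300043106), (0.25289344787597656, 0.05296555161476135), 3.5828230381011963)
[ 270  118   56   68 2421] ((0.4681006669998169, 0.24442723393440247), (0.06125863641500473, 0.05089316889643669), 7.986014366149902)
[ 372  157   68  118 4672] ((0.5389310717582703, 0.3553661108016968), (0.04527897387742996, 0.12924277782440186), 80.38192749023438)
```

View pics/cr2.png

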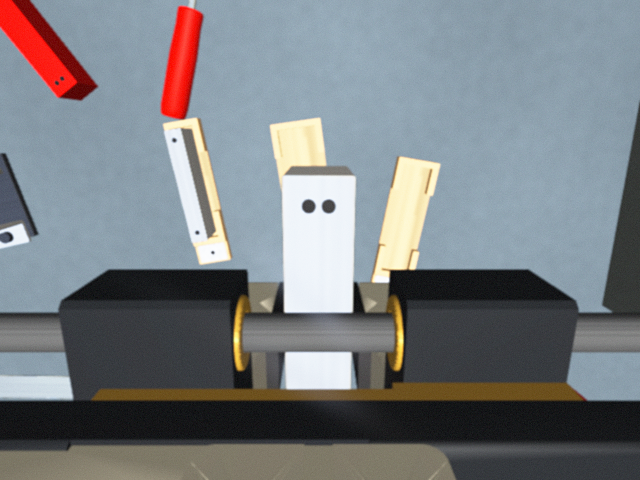

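```bash
python3 - <<'E'
from h import *
np.set_printoptions(precision=4,suppress=True)
s=ctrl.snapshot('wrist');print(ctrl.get_obs()['tool_pos'])
P=[atz(s,p,.3125) for p in [(284,176),(355,176)]];print(P,np.linalg.norm(P[1]-P[0]),(P[0]+P[1])/2+[.055,0,0])
a=ctrl.snapshot('scene');b=ctrl.snapshot('side')
print(tri([ray(a,ctrl.spot_point(a,'cradle2_seat')[0]['at']),ray(b,ctrl.spot_point(b,'cradle2_seat')[0]['at'])]))
E
```

```text
[0.5137 0.2653 0.273 ]
[array([0.4609, 0.2537, 0.3125]), array([0.4608, 0.2765, 0.3125])] 0.022749700286903447 [0.5158 0.2651 0.3125]
[0.4931 0.2552 0.0144]
```

>>> apply_moves(commands=[[[1,3,-1],-0.05,1],[[2.3,7,-3],-0.11,1],[[2.3,9.2,-6],-0.168,1],[[2.3,9.2,-10],-0.168,1],[[2.3,9.2,-14],-0.168,1],[[2.3,9.2,-18],-0.168,1],[[2.3,9.2,-21],-0.168,1],[[2.3,9.2,-23],-0.168,1],[[2.3,9.2,-24],-0.168,1],[[2.3,9.2,-24],-0.168,1],[[2.3,9.2,-24],-0.168,1]])

```text
clock: 11.37
tool_pos: [0.537, 0.3573, 0.0337]
orientation: [-180.0, 0.0, 170.5]
force: [1.6, 0.9, -2.8]
opening: 0.0235
gripper_force: 30.0
```

```bash
python3 - <<'E'
from h import *
np.set_printoptions(precision=4,suppress=True)
s=ctrl.snapshot('wrist');a=ctrl.snapshot('scene');b=ctrl.snapshot('side');o=ctrl.get_obs();t=o['tool_pos'];print(t,o['orientation'])
# model: cradle corners & predicted bar
def draw(S,im,c,yaw,hx,hy,z,col):
    R=np.array([[np.cos(yaw),-np.sin(yaw)],[np.sin(yaw),np.cos(yaw)]])
    P=[np.append(np.array(c)+R@[x,y],z) for x,y in[(hx,hy),(-hx,hy),(-hx,-hy),(hx,-hy)]]
    p=proj(S,P);cv2.polylines(im,[np.round(p*16).astype(np.int32)],True,col,1,cv2.LINE_AA,4)
y=np.radians(o['orientation'][2]-180)
bc=t[:2]+.0025*np.array([np.cos(y),np.sin(y)])
L=[]
for S,r in((a,(340,440,390,500)),(b,(320,420,100,210))):
    im=cv2.resize(S['img'],None,fx=1,fy=1).copy()
    draw(S,im,(.5396,.3568),np.radians(-9.6),.058,.015,.014,(255,0,0))
    draw(S,im,bc,y,.055,.012,t[2]-.0015+.04,(0,0,255))
    L.append(cv2.resize(im[r[0]:r[1],r[2]:r[3]],(400,364),interpolation=cv2.INTER_CUBIC))
save({'img':np.hstack(L)},'low.png')
E
```

```text
[0.5376 0.3579 0.0354] [179.845    0.1112 170.4987]
```

View pics/low.png

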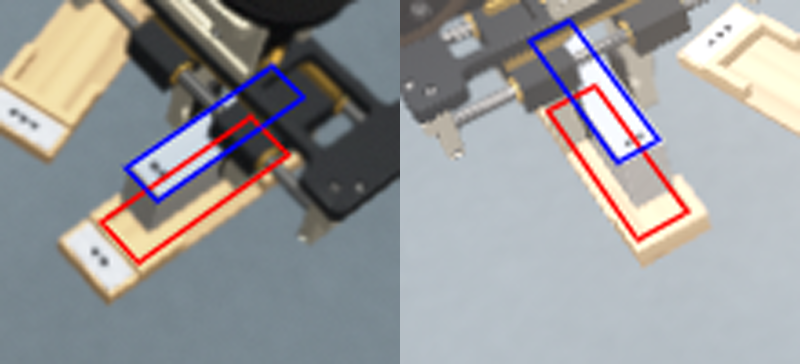

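The scene view shows the bar in line with the seat outline and the side view agrees within a few mm. Lowering gently with a force check.

>>> apply_moves(commands=[[[0,-0.1,-0.7],0,1],[[0,-0.1,-1.3],0,1],[[0,-0.1,-1.7],0,1],[[0,-0.1,-2],0,1],[[0,-0.1,-2.3],0,1],[[0,-0.1,-2.3],0,1]])

```text
clock: 12.02
tool_pos: [0.5362, 0.3555, 0.0095]
orientation: [-179.9, -0.0, 170.5]
force: [-0.3, 0.3, -2.5]
opening: 0.0236
gripper_force: 30.0
```

>>> apply_moves(commands=[[[0,0,-0.15],0,1],[[0,0,-0.3],0,1],[[0,0,-0.3],0,1],[[0,0,-0.3],0,1]])

```text
clock: 12.35
tool_pos: [0.5366, 0.3558, 0.0074]
orientation: [-180.0, -0.0, 170.5]
force: [-0.0, -0.1, -2.6]
opening: 0.0239
gripper_force: 30.0
```

>>> apply_moves(commands=[[[0,0,-0.1],0,1],[[0,0,-0.2],0,1],[[0,0,-0.3],0,1],[[0,0,-0.3],0,1],[[0,0,-0.3],0,1]])

```text
clock: 12.77
tool_pos: [0.5367, 0.356, 0.0055]
orientation: [180.0, 0.0, 170.5]
force: [-3.2, -1.1, 4.7]
opening: 0.0238
gripper_force: 30.0
```

>>> apply_moves(commands=[[[0,0,0],0,0.5],[[0,0,0],0,0.5],[[0,0,0],0,0.5],[[0,0,0],0,0.5],[[0,0,0],0,0.5],[[0,0,1],0,0.4],[[0,0,3],0,0.2],[[0,0,6],0,0],[[0,0,10],0,0],[[0,0,14],0,0],[[0,-3,18],0.1,0],[[0,-7,21],0.2,0],[[0,-9,22],0.2,0],[[0,-9,22],0.2,0]])

```text
clock: 13.93
tool_pos: [0.5381, 0.2628, 0.2312]
orientation: [179.8, 0.4, -178.1]
force: [-0.2, 0.2, 0.0]
opening: 0.087
gripper_force: 0.0
```

```bash
python3 - <<'E'
from h import *
np.set_printoptions(precision=4,suppress=True)
s=ctrl.snapshot('wrist');a=ctrl.snapshot('scene')
for n in ['bar2_mid']: print(n,[(np.round(r['at'],1).tolist(),round(r['score'],2),atz(s,r['at'],.024)) for r in ctrl.spot_point(s,n)[:3]])
out=np.hstack([cv2.resize(s['img'][120:300,300:480],(400,400)),cv2.resize(a['img'][345:435,395:485],(400,400),interpolation=cv2.INTER_CUBIC)])
save({'img':out},'seated.png')
E
```

```text
bar2_mid [([419.2, 206.3], 0.83, array([0.537 , 0.3563, 0.024 ]))]
```

View pics/seated.png

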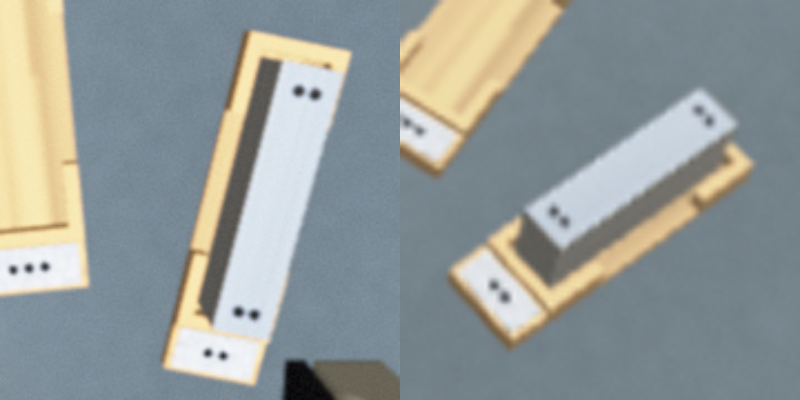

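Picture shows the bar lying level in the two-dot cradle between the walls, let go. Now I'll go to the bracket.

>>> apply_moves(commands=[[[0,-4,1],0.05,0],[[0.2,-8,2],0.1,0],[[0.2,-12,3],0.15,0],[[0.3,-16,3],0.19,0],[[0.4,-20,3],0.19,0],[[0.5,-24,3],0.19,0],[[0.6,-28,3],0.19,0],[[0.6,-32,3],0.19,0],[[0.6,-35.5,3],0.19,0],[[0.6,-38,3],0.19,0],[[0.6,-39.5,3],0.19,0],[[0.6,-39.5,3],0.19,0],[[0.6,-39.5,3],0.19,0],[[0.6,-39.5,3],0.19,0]])

```text
clock: 15.25
tool_pos: [0.5426, -0.1284, 0.2535]
orientation: [180.0, -0.1, -167.2]
force: [0.8, 0.4, 1.0]
opening: 0.0878
gripper_force: 0.0
```

```bash
python3 - <<'E'
from h import *
np.set_printoptions(precision=4,suppress=True)
o=ctrl.get_obs();print(o['tool_pos'],o['orientation'])
s=ctrl.snapshot('wrist');save(s,'w2.png');b=ctrl.snapshot('side')
h=ctrl.spot_point(s,'head_mid');hb=ctrl.spot_point(b,'head_mid')
for r in h[:2]: print(r,atz(s,r['at'],.084))
for r in hb[:2]: print(r,atz(b,r['at'],.084))
print('search',ctrl.search_frame(s,'bolt_head')[:2])
H=[.5447,-.1332,.084];print('pred',proj(s,H),proj(b,H))
g=cv2.cvtColor(s['img'],7)
# plate tops: predict line x offsets and sample profile along fixture x at z=.112
yaw=np.radians(12.8);ex=np.array([np.cos(yaw),np.sin(yaw),0]);ey=np.array([-ex[1],ex[0],0]);F=np.array([.531,-.1363,0.112])
for yy in(-.06,-.04,.035,.06):
    xs=np.arange(-.045,.045,.001);p=proj(s,[F+ex*x+ey*yy for x in xs]).astype(np.float32)
    v=cv2.remap(g,p[:,0].copy(),p[:,1].copy(),1).ravel()
    print(yy,'bright x mm:',[int(round(x*1000)) for x,k in zip(xs,v) if k>170], 'rows',p[[0,-1],1])
E
```

```text
[ 0.5426 -0.1284  0.2535] [ 179.9747   -0.0899 -167.1628]
{'at': [314.3, 216.4], 'score': 0.8} [ 0.5454 -0.1316  0.084 ]
{'at': [317.4, 225.7], 'score': 0.68} [ 0.5461 -0.1393  0.084 ]
search [{'at': [317.2, 217.8], 'score': 0.59}]
pred [[312.6078 215.1647]] [[316.1824 227.013 ]]
-0.06 bright x mm: [-29, -28, -27, -26, -25, 26, 27, 28, 29, 30] rows [143.3645 259.416 ]
-0.04 bright x mm: [-29, -28, -27, -26, -25, 26, 27, 28, 29, 30] rows [143.3887 259.4306]
0.035 bright x mm: [-29, -28, -27, -26, -25, 26, 27, 28, 29, 30] rows [143.4667 259.4873]
0.06 bright x mm: [-29, -28, -27, -26, -25, 26, 27, 28, 29, 30] rows [143.4884 259.5069]
```

```bash
python3 - <<'E'
from h import *
s=ctrl.snapshot('wrist');g=cv2.cvtColor(s['img'],7)
yaw=np.radians(12.8);ex=np.array([np.cos(yaw),np.sin(yaw),0]);ey=np.array([-ex[1],ex[0],0]);F=np.array([.531,-.1363,0])
def prof(x,z,ys):
    p=proj(s,[F+ex*x+ey*y+[0,0,z] for y in ys]).astype(np.float32)
    return cv2.remap(g,p[:,0].copy(),p[:,1].copy(),1).ravel()
ys=np.arange(-.095,.095,.001)
for x in(-.027,.028):
    v=prof(x,.112,ys);k=ys[v>170]*1000;print(x,k.min(),k.max())
# head profile along y at its top visible region
ys=np.arange(-.03,.031,.002)
for x,z in((.010,.096),(.015,.096),(.02,.096),(.007,.084)): print(x,prof(x,z,ys).astype(int).tolist())
E
```

```text
-0.027 -78.99999999999999 81.00000000000016
0.028 -79.99999999999999 81.00000000000016
0.01 [104, 103, 100, 99, 103, 100, 103, 101, 101, 155, 196, 197, 195, 200, 211, 212, 213, 213, 213, 213, 205, 131, 111, 98, 99, 101, 101, 99, 100, 100, 98]
0.015 [110, 111, 112, 111, 111, 113, 111, 109, 111, 162, 200, 197, 196, 197, 207, 211, 212, 212, 211, 211, 200, 130, 115, 110, 111, 113, 112, 114, 112, 112, 112]
0.02 [109, 110, 110, 110, 108, 110, 108, 110, 106, 159, 198, 199, 196, 196, 205, 210, 211, 210, 212, 211, 202, 127, 102, 106, 109, 109, 109, 111, 107, 111, 110]
0.007 [80, 83, 82, 80, 81, 78, 80, 80, 81, 89, 91, 91, 91, 89, 89, 89, 89, 87, 89, 90, 87, 90, 92, 80, 82, 80, 78, 83, 80, 81, 83]
```

>>> apply_moves(commands=[[[-0.05,-0.5,-2],0,0],[[-0.05,-0.5,-6],0,0],[[-0.05,-0.5,-10],0,0],[[-0.05,-0.5,-13],0,0],[[-0.05,-0.5,-15],0,0],[[-0.05,-0.5,-16],0,0],[[-0.05,-0.5,-16],0,0]])

```text
clock: 16.13
tool_pos: [0.5408, -0.1339, 0.0923]
orientation: [180.0, -0.2, -167.2]
force: [-0.9, -0.5, -0.1]
opening: 0.0876
gripper_force: 0.0
```

>>> apply_moves(commands=[[[0,0,-0.5],0,0],[[0,0,-1],0,0],[[0,0,-1.5],0,0],[[0,0,-2],0,0],[[0,0,-2.3],0,0],[[0,0,-2.6],0,0],[[0,0,-2.6],0,0]])

```text
clock: 16.72
tool_pos: [0.5418, -0.1342, 0.0679]
orientation: [180.0, -0.0, -167.2]
force: [-0.2, -0.3, 0.4]
opening: 0.0876
gripper_force: 0.0
```

>>> apply_moves(commands=[[[0,0.05,-0.1],0,0],[[0,0.1,-0.2],0,0],[[0,0.1,-0.3],0,0],[[0,0.1,-0.3],0,0.4],[[0,0.1,-0.3],0,0.55],[[0,0.1,-0.3],0,1],[[0,0.1,-0.3],0,1],[[0,0.1,-0.3],0,1],[[0,0.1,-0.3],0,1],[[0,0.1,-0.3],0,1],[[0,0.1,-0.3],0,1],[[0,0.1,-0.3],0,1],[[0,0.1,-0.3],0,1],[[0,0.1,-0.3],0,1],[[0,0.1,-0.3],0,1],[[0,0.1,-0.3],0,1]])

```text
clock: 18.05
tool_pos: [0.5419, -0.1325, 0.0652]
orientation: [179.9, -0.0, -167.2]
force: [-1.6, 5.3, 0.1]
opening: 0.0251
gripper_force: 29.4
```

```bash
cat > sp.py <<'E'
from h import *
np.set_printoptions(precision=4,suppress=True)
o=ctrl.get_obs();print(o['tool_pos'],o['force'],o['moment'],o['opening'],o['gripper_force'])
yaw=np.radians(12.8);ex=np.array([np.cos(yaw),np.sin(yaw),0]);ey=np.array([-ex[1],ex[0],0]);F=np.array([.532,-.1355,0])
a=ctrl.snapshot('scene');im=a['img'];save(a,'sp_%d.png'%a['shot'])
# tip of spanner (ring end ~ 180mm from axis, x~+40mm): predicted pixel vs joint value
for q in(.25,.1,0,-.1): print(q,proj(a,F+ex*.036+ey*-.18*np.cos(q)+[0,0,.084-.18*np.sin(q)]))
# spanner axis: sample vertical profile at several y positions, bright shaft
g=cv2.cvtColor(im,7)
for y in(-.09,-.11,-.13,-.15):
    zs=np.arange(.02,.13,.001);p=proj(a,[F+ex*.036+ey*y+[0,0,z] for z in zs]).astype(np.float32)
    v=cv2.remap(g,p[:,0].copy(),p[:,1].copy(),1).ravel().astype(int)
    k=v>150;print(y,'z bright',zs[k][[0,-1]] if k.any() else None, v[::5].tolist())
E
python3 sp.py
```

```text
[ 0.5419 -0.1325  0.0652] [-1.6354  5.2674  0.0728] [ 2.1238  0.4307 -0.0102] 0.025064817095863216 29.370055329054594
0.25 [[219.4014 236.934 ]]
0.1 [[216.7175 228.6442]]
0 [[215.5682 223.2603]]
-0.1 [[214.9586 218.0472]]
-0.09 z bright [0.071 0.077] [133, 132, 132, 133, 134, 133, 132, 119, 94, 100, 147, 161, 137, 133, 132, 134, 134, 133, 133, 135, 135, 134]
-0.11 z bright [0.065 0.071] [132, 131, 131, 132, 133, 133, 117, 93, 95, 151, 160, 139, 133, 132, 116, 69, 43, 44, 43, 44, 44, 62]
-0.13 z bright [0.061 0.067] [133, 133, 133, 132, 129, 116, 93, 96, 148, 164, 138, 133, 122, 116, 108, 78, 66, 57, 43, 45, 50, 58]
-0.15 z bright [0.056 0.068] [133, 133, 134, 130, 105, 90, 105, 148, 169, 165, 146, 138, 139, 140, 140, 140, 139, 140, 139, 138, 137, 136]
```

```bash
cat > cmp.py <<'E'
from h import *
import sys
yaw=np.radians(12.8);ex=np.array([np.cos(yaw),np.sin(yaw),0]);ey=np.array([-ex[1],ex[0],0]);F=np.array([.532,-.1355,0])
a=ctrl.snapshot('scene');o=ctrl.get_obs();print(o['tool_pos'],o['force'],o['opening'],o['gripper_force'])
A=cv2.cvtColor(cv2.imread('pics/scene0.png'),6);B=cv2.cvtColor(a['img'],7)
for nm,g in(('before',A),('now',B)):
    out=[]
    for y in(-.08,-.09,-.1,-.11,-.12,-.13,-.14):
        zs=np.arange(.02,.115,.0005);p=proj(a,[F+ex*.034+ey*y+[0,0,z] for z in zs]).astype(np.float32)
        v=cv2.remap(g,p[:,0].copy(),p[:,1].copy(),1).ravel().astype(int)
        i=np.argmin(np.diff(v[::1])) if 0 else v[:150].argmin(); k=v.argmax()
        out.append((y,round(zs[i],4)))
    out=np.array(out);print(nm,out[:,1],'fit',np.polyfit(out[:,0],out[:,1],1))
print(np.abs(A.astype(int)-B)[215:250,205:265].max())
E
python3 cmp.py
```

```text
[ 0.5418938  -0.13244722  0.06524824] [-2.11557316  5.38678434  0.66058254] 0.02440580714278437 29.37153920531273
before [0.063  0.0585 0.0565 0.0945 0.093  0.0945 0.0485] fit [-0.23214286  0.04710714]
now [0.064  0.0585 0.0565 0.0945 0.0905 0.0945 0.047 ] fit [-0.19642857  0.05060714]
122
```

The spanner edge hasn't moved, so the pads only hold the upper part of the hexagon. I'll open, go lower by feel, and grip again.

>>> apply_moves(commands=[[[0,-0.1,0],0,0.6],[[0,-0.1,0],0,0.4],[[0,-0.1,0],0,0.4],[[0,-0.1,0],0,0.4],[[0,-0.1,-0.2],0,0.4],[[0,-0.1,-0.4],0,0.4],[[0,-0.1,-0.4],0,0.4]])

```text
clock: 18.73
tool_pos: [0.5417, -0.1343, 0.0608]
orientation: [180.0, -0.0, -167.2]
force: [0.3, -0.6, 0.7]
opening: 0.0521
gripper_force: 0.0
```

>>> apply_moves(commands=[[[0,0,-0.2],0,0.4],[[0,0,-0.3],0,0.4],[[0,0,-0.4],0,0.4],[[0,0,-0.4],0,0.4]])

```text
clock: 19.07
tool_pos: [0.5419, -0.1342, 0.0571]
orientation: [180.0, -0.0, -167.2]
force: [0.2, 0.2, -1.0]
opening: 0.0528
gripper_force: 0.0
```

>>> apply_moves(commands=[[[0,0,-0.2],0,0.4],[[0,0,-0.3],0,0.4],[[0,0,-0.4],0,0.4],[[0,0,-0.4],0,0.4]])

```text
clock: 19.4
tool_pos: [0.542, -0.1342, 0.0531]
orientation: [180.0, -0.0, -167.2]
force: [-0.3, 0.0, 0.0]
opening: 0.0528
gripper_force: 0.0
```

>>> apply_moves(commands=[[[0,0.1,0.2],0,0.4],[[0,0.2,0.2],0,0.6],[[0,0.2,0.2],0,1],[[0,0.2,0.2],0,1],[[0,0.2,0.2],0,1],[[0,0.2,0.2],0,1],[[0,0.2,0.2],0,1],[[0,0.2,0.2],0,1],[[0,0.2,0.2],0,1],[[0,0.2,0.2],0,1],[[0,0.2,0.2],0,1]])

```text
clock: 20.32
tool_pos: [0.5421, -0.1321, 0.0554]
orientation: [180.0, 0.0, -167.2]
force: [-0.7, 1.6, 1.1]
opening: 0.0252
gripper_force: 30.0
```

```bash
python3 cmp.py; python3 - <<'E'
from h import *
a=ctrl.snapshot('scene')
print([(r['at'],round(r['score'],2)) for r in ctrl.search_frame(a,'spanner')[:2]])
A=cv2.cvtColor(cv2.imread('pics/scene0.png'),6);B=cv2.cvtColor(a['img'],7)
for c in(228,236,244,252): print(c,A[225:260,c].tolist(),B[225:260,c].tolist(),sep='\n')
E
```

```text
[ 0.54208639 -0.13212001  0.05539096] [0.04115243 0.67488938 1.2974074 ] 0.02518182606047582 30.00021155923605
before [0.063  0.0585 0.0565 0.0945 0.093  0.0945 0.0485] fit [-0.23214286  0.04710714]
now [0.0605 0.0605 0.0565 0.0945 0.0905 0.0945 0.048 ] fit [-0.23035714  0.04680357]
157
[([251.5, 245.4], 0.97)]
228
[125, 127, 127, 125, 126, 126, 125, 124, 125, 127, 147, 159, 130, 85, 80, 94, 112, 121, 124, 123, 123, 122, 122, 124, 121, 122, 122, 122, 121, 121, 120, 120, 121, 121, 122]
[137, 139, 137, 137, 137, 136, 137, 135, 136, 138, 156, 168, 136, 90, 85, 100, 123, 134, 134, 133, 134, 133, 132, 134, 133, 133, 134, 134, 133, 131, 131, 132, 132, 132, 131]
236
[39, 37, 39, 41, 43, 39, 59, 99, 121, 124, 124, 125, 145, 160, 135, 90, 79, 88, 107, 119, 121, 122, 124, 122, 122, 120, 120, 120, 120, 121, 121, 122, 122, 122, 123]
[41, 43, 44, 44, 44, 46, 67, 108, 132, 134, 134, 137, 158, 174, 143, 95, 89, 103, 122, 131, 132, 134, 134, 133, 132, 131, 132, 131, 130, 132, 134, 133, 133, 132, 132]
244
[123, 126, 125, 123, 122, 121, 122, 123, 124, 122, 120, 121, 122, 123, 139, 154, 134, 95, 82, 86, 106, 120, 123, 124, 124, 122, 120, 120, 122, 121, 121, 123, 124, 123, 123]
[135, 136, 136, 135, 133, 133, 135, 132, 135, 133, 132, 132, 133, 135, 158, 176, 149, 101, 89, 93, 114, 129, 133, 134, 134, 133, 133, 132, 133, 133, 134, 134, 135, 134, 134]
252
[124, 124, 143, 178, 168, 112, 97, 97, 96, 96, 96, 96, 97, 97, 98, 101, 122, 151, 144, 107, 84, 86, 96, 101, 105, 107, 110, 115, 116, 117, 118, 114, 137, 178, 202]
[132, 135, 155, 193, 182, 123, 106, 105, 104, 105, 105, 105, 105, 106, 106, 110, 136, 166, 151, 109, 91, 95, 107, 114, 116, 116, 121, 124, 126, 127, 128, 126, 149, 194, 219]
```

The grip is now full-depth, but the head still hasn't turned: friction at the pads holds it. I'll pump it round. Bias to +y while going up drags the -y flat up; bias to -y while going down drags the +y flat down.

>>> apply_moves(commands=[[[-0.05,0.2,0],0,1],[[-0.1,0.4,0],0,1],[[-0.1,0.4,0.2],0,1],[[-0.1,0.4,0.4],0,1],[[-0.1,0.4,0.6],0,1],[[-0.1,0.4,0.8],0,1],[[-0.1,0.4,0.8],0,1]])

```text
clock: 21.05
tool_pos: [0.5413, -0.132, 0.0603]
orientation: [-179.8, -0.1, -167.2]
force: [17.0, -28.8, -35.3]
opening: 0.0234
gripper_force: 30.0
```

```bash
cat > q.py <<'E'
from h import *
from scipy.optimize import minimize_scalar
a=ctrl.snapshot('scene');o=ctrl.get_obs();print(o['tool_pos'],o['force'],o['moment'],o['opening'],o['gripper_force'])
yaw=np.radians(12.8);ex=np.array([np.cos(yaw),np.sin(yaw),0]);ey=np.array([-ex[1],ex[0],0]);F=np.array([.532,-.1355,0])
g=cv2.cvtColor(a['img'],7).astype(np.float32)
def score(q,im):  # top-edge ridge of the shaft: bright line over dark line
    y=np.arange(-.155,-.06,.002);best=-1e9
    for dz in np.arange(-.006,.008,.001):
        P=np.array([F+ex*.034+ey*(t*np.cos(q))+[0,0,.084+t*np.sin(q)+dz] for t in y])
        p=proj(a,P).astype(np.float32)
        f=lambda d:cv2.remap(im,p[:,0].copy(),p[:,1].copy()+d,1).ravel()
        best=max(best,np.median(f(-1)-f(2)))
    return best
for nm,im in(('before',cv2.cvtColor(cv2.imread('pics/scene0.png'),6).astype(np.float32)),('now',g)):
    qs=np.arange(-.26,.36,.02);v=[score(q,im) for q in qs];i=np.argsort(v)[::-1][:3];print(nm,[(round(qs[k],2),float(v[k])) for k in i])
E
python3 q.py
```

```text
[ 0.54129132 -0.13202432  0.06027161] [ 17.30482213 -28.98601916 -36.03049514] [-10.68869551  -5.93659362  -0.06140615] 0.023654321692888333 29.99013426247984
before [(np.float64(0.24), 69.4658203125), (np.float64(0.26), 69.1279296875), (np.float64(0.22), 68.6328125)]
now [(np.float64(-0.04), 75.091796875), (np.float64(-0.06), 74.93359375), (np.float64(-0.08), 72.818359375)]
```

The head turned and the opening is back to 24 mm. Now relaxing the side and lift loads to the measured pose.

>>> apply_moves(commands=[[[0.05,-0.2,-0.15],0,1],[[0.1,-0.4,-0.3],0,1],[[0.1,-0.4,-0.35],0,1],[[0.1,-0.4,-0.35],0,1],[[0.1,-0.4,-0.35],0,1]])

```text
clock: 21.52
tool_pos: [0.5415, -0.1323, 0.0601]
orientation: [180.0, -0.0, -167.2]
force: [-2.5, -1.6, 3.5]
opening: 0.0239
gripper_force: 30.0
```

```bash
sed -i 's/np.arange(-.26,.36,.02)/np.arange(-.15,.3,.01)/' q.py; python3 q.py
```

```text
[ 0.54147329 -0.13223908  0.06001479] [-4.03552473 -0.94258036  5.18592642] [-0.08014232  1.27803077 -0.06289306] 0.02366528726854093 30.00227359123528
before [(np.float64(0.24), 69.4658203125), (np.float64(0.25), 69.3984375), (np.float64(0.23), 69.1806640625)]
now [(np.float64(-0.03), 75.8583984375), (np.float64(-0.04), 75.16650390625), (np.float64(-0.05), 74.8603515625)]
```

>>> apply_moves(commands=[[[0,0,0],0,1],[[0,0,0],0,1],[[0,0,0],0,1],[[0,0,0],0,1],[[0,0,0],0,1],[[0,0,0],0,1],[[0,0,0],0,1],[[0,0,0],0,1],[[0,0,0],0,1],[[0,0,0],0,1],[[0,0,0],0,1],[[0,0,0],0,1]])

```text
clock: 22.57
tool_pos: [0.5415, -0.1323, 0.06]
orientation: [180.0, -0.1, -167.2]
force: [-4.0, -0.6, 5.2]
opening: 0.0235
gripper_force: 30.0
```

```bash
cat >> q.py <<'E'
def fit(im,q):
    R=[]
    for t in np.arange(-.15,-.06,.004):
        zs=np.arange(-.014,.014,.0005)
        P=np.array([F+ex*.034+ey*t*np.cos(q)+[0,0,.084+t*np.sin(q)+z] for z in zs]);p=proj(a,P).astype(np.float32)
        v=cv2.remap(im,p[:,0].copy(),p[:,1].copy(),1).ravel();d=v[6:]-v[:-6]
        R.append((t*np.cos(q),.084+t*np.sin(q)+zs[d.argmax()+3]))
    R=np.array(R)
    for _ in range(3):
        k=np.polyfit(R[:,0],R[:,1],1);e=np.abs(R[:,1]-np.polyval(k,R[:,0]));R=R[e<max(.0015,np.median(e)*2)]
    return np.arctan(k[0]),k[1],len(R)
print('fit before',fit(cv2.cvtColor(cv2.imread('pics/scene0.png'),6).astype(np.float32),.25),'now',fit(g,0.0))
E
python3 q.py
```

```text
[ 0.54145879 -0.13226702  0.05999589] [-4.50189729 -0.74616318  5.06428907] [-0.05993279  1.63122525 -0.02279013] 0.023556383111318226 30.002814335748553
before [(np.float64(0.24), 69.4658203125), (np.float64(0.25), 69.3984375), (np.float64(0.23), 69.1806640625)]
now [(np.float64(-0.03), 76.02685546875), (np.float64(-0.04), 75.3994140625), (np.float64(-0.05), 74.6640625)]
fit before (np.float64(0.2426687174821192), np.float64(0.0879352988691438), 21) now (np.float64(-0.02831099213823352), np.float64(0.08874256909438559), 20)
```

```bash
python3 -c "
from plant import ctrl
print(ctrl.close_job())"
```

```text
the job is handed in; nothing more can be done
None
```

I handed the job in at about 23 s of the 51 s limit. The two-dot bar lies home and let go in its own cradle. The arm still grips the bolt head by its flats, and the spanner stands level to within about 0.03 rad by camera, held only by that grip. The one-dot bar was never touched.

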